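# Feed one bush from the lever-lid feeder

## Robot

A 7-joint arm with a two-finger parallel gripper is mounted at the origin on the work surface. World frame = base frame: x ahead of the robot, y to its left, z up, the work surface at z = 0. Lengths are in m, angles in rad, forces in N, time in s.
With the tool pointing down it reaches from about 0.425 to 1.025 m from the base axis. Payload 3.6 kg.
Tool frame: the origin (TCP) lies between the finger pads; the fingertips stand 8 mm ahead of it and the grasp point (between the pads) lies 11 mm behind it; z points along the fingers, y is the line along which they close (so a half turn about z gives the same grasp; the last joint's range is limited). The gripper opens to 85 mm and grips with 20 to 120 N. Pads are 22 mm wide; open, the fingers measure 114 mm over their backs; the gripper's body (76 mm by 85 mm) begins 54 mm behind the grasp point. The pads swing forward as they close: fully open they stand 13 mm farther back than shut.
Start: joints at [-1.413, 0.591, 0.048, 1.609, -0.033, 0.943, -0.034], TCP at [0.181, 0.702, 0.217] pointing down, gripper open.
Joint ranges: [-2.69, 2.69], [-0.47, 2.24], [-1.27, 1.36], [0.19, 2.51], [-1.53, 4.68], [0.08, 2.07], [-3.09, 3.09]. Speed limits (rad/s): [2.57, 2.57, 3.14, 3.14, 3.14, 3.14, 3.14].

## Interface

Orientations are given as a rotation vector (axis times angle).
In Python, from station import get_state, viewer, job, recognise gives the robot as it stands.
- The arm moves only by the tool arm_command, never from a script. Its argument "commands" is one flat list of numbers, 7 for each row, row after row: the shift along the tool's x, y, z scaled (see below), then the turn, a rotation vector about the tool's x, y, z scaled (see below), then the opening, from 0 (shut) to 1 (fully open). In form: [dx, dy, dz, ax, ay, az, grip, dx, dy, dz, ax, ay, az, grip, ...]. A call has 1 to 12 rows; each row is the pose to reach, as a shift and turn from the pose commanded when the call began, along the tool's axes at that moment; what a row does not reach only later rows make up. The controller multiplies each number of a shift by 25 cm and each number of a turn by pi/2 rad. A row lasts 1/8 s, in which the tool goes at most 62.5 mm and 10.7 degrees, less where a joint would pass 70% of its speed; a pose out of reach is approached as far as the arm can. A call with a number of a shift or a turn outside -1 to 1 is refused whole. A call with a gripper value outside its range is refused whole. The fingers move at their own pace and stop on an object; "squeeze" is the grip in N (left out, the last holds). Time passes only in rows, so rows that repeat a pose let the fingers close. It gives the time, the measured TCP pose, the force, the opening and the grip force at its end, in the units of the state.
- get_state(): the state, without advancing time (a new reading comes with each control period).
- viewer.camera(name): name is "scene" or "top" or "wrist"; returns the picture (420x560x3 uint8, red, green, blue); there is no depth.
- viewer.get_calibration(name): a dict with "mtx" (3x3 intrinsics, pixels), "distortion" ([k1, k2, p1, p2, k3] as OpenCV has them; the pictures are not rectified), "extrinsics" (4x4, takes a point from camera to world coordinates). Camera axes: x right, y down, z forward; pixel columns grow to the right and rows downward; lengths in m; the calibration is good to about 2 mm. A picture is of the moment at which its call begins: read the wrist's pose just before it. get_calibration takes no time and is no camera call; for the wrist camera it gives the pose at the moment of the call.
- job.job_done(): hands the job in; it is judged then, once.
Trained networks look in the newest picture that a camera, given by its name, has taken for a name from the list of things; names that differ only in an ending like _2 or _b are one class to them, and where a whole thing is asked for, a point or a joint stands for the part that bears it (a point fixed in the world has none). Each returns a list of dicts, best first, with "confidence" (0 to 1); they miss things now and then, are a little off and sometimes report something else, mostly with a low value. They report only what shows in the picture. A call takes as long as a camera call.
- recognise(query, camera): "at" ([column, row] in pixels, amid what is visible of it).
The state is a dict: "time": time; "joints": joint angles; "joint_vel": joint speeds; "tau": joint torques, N m; "tcp_pos": TCP position; "orientation": TCP orientation; "contact_force": force on the tool from outside, world axes, zero at the start; "ft_torque": the same for the moment, N m; "finger_gap": opening from 0.0 (shut) to 1.0 (fully open); "finger_force": force on a finger pad.
Only numpy, scipy, OpenCV 4.12 (cv2) and the standard library are available. Lean on these libraries where they do the work, as an engineer would, in place of code of your own. Each camera call takes 0.05 s, during which the arm holds its last target. There are 200 camera calls.

## Task

Let the bush out of the broader of the two feeders: with the fingertips press its lever right down so that the lid lifts, and keep it down until the bush has rolled out and come to rest in the catch tray. Then ease the lever back up under the fingers so that the lid closes fully and gently, without slamming, and move clear. Work only the lever: do not touch the lid or the bush, and leave the slimmer feeder and everything else alone.

Things in the scene. Friction and masses are not known exactly. Their poses are not given: they have to be found in the camera images.
- feeder_wide: The broader of two bush feeders fixed to the table: blue box 130 mm wide, aluminium lid, open catch tray in front, lever on its left. Origin on the table under the middle of the box; x to its back, y left (lever side), z up. Box x -80 to 80 mm, 118 mm high; tray x -80 to -174 mm, walls and lip 62 mm high. A ramp inside falls 15 degrees from under the lid to the tray's lip.
- wide_pad_top (a point): Middle of the top of the grey press pad (32 x 30 x 8 mm) at the front end of the broader feeder's lever: at rest at x -180, y 105, z 115 mm in the feeder's frame. Pressed, it swings 56 mm down on a 160 mm arm about a pivot along y at x -20, z 100 mm. 2 to 8 N press it. Nothing else stands under it.
- wide_lever (a joint): Angle of the broader feeder's lever: 0 at rest (pad up), 0.35 rad fully pressed (stop). Lid and lever are linked both ways. It does not stay down: the lid's weight brings it back, and let go the lid slams (shutting the lid at under 1 rad/s is gentle).
- wide_lid (a joint): Angle of the broader feeder's lid: 0 shut, about 0.77 rad open when the lever is fully pressed, always 2.2 times the lever's angle. The lid is a flat top 167 mm long with a 68 mm apron bent down at its front (feeder x -88 mm) that holds the bush back, hinged at the back (feeder x 76, z 122 mm). Rising, the apron sweeps forward to x -105 mm at most.
- wide_bush: Steel bush (tube) of the broader feeder, 32 mm in diameter, 116 mm long, lying along the feeder's y. Origin at its centre. It waits on the ramp behind the apron (feeder x -71, z 61 mm); once the lid is up it rolls out by itself in about a second and rests against the tray's lip (x about -154, z about 39 mm).
- feeder_narrow: The slimmer of two bush feeders fixed to the table: blue box 80 mm wide, aluminium lid, open catch tray in front, lever on its left. Origin on the table under the middle of the box; x to its back, y left (lever side), z up. Box x -80 to 80 mm, 118 mm high; tray x -80 to -174 mm, walls and lip 62 mm high. A ramp inside falls 15 degrees from under the lid to the tray's lip.
- narrow_pad_top (a point): Middle of the top of the grey press pad (32 x 30 x 8 mm) at the front end of the slimmer feeder's lever: at rest at x -180, y 80, z 115 mm in the feeder's frame. Pressed, it swings 56 mm down on a 160 mm arm about a pivot along y at x -20, z 100 mm. 2 to 8 N press it. Nothing else stands under it.
- narrow_lever (a joint): Angle of the slimmer feeder's lever: 0 at rest (pad up), 0.35 rad fully pressed (stop). Lid and lever are linked both ways. It does not stay down: the lid's weight brings it back, and let go the lid slams (shutting the lid at under 1 rad/s is gentle).
- narrow_lid (a joint): Angle of the slimmer feeder's lid: 0 shut, about 0.77 rad open when the lever is fully pressed, always 2.2 times the lever's angle. The lid is a flat top 167 mm long with a 68 mm apron bent down at its front (feeder x -88 mm) that holds the bush back, hinged at the back (feeder x 76, z 122 mm). Rising, the apron sweeps forward to x -105 mm at most.
- narrow_bush: Steel bush (tube) of the slimmer feeder, 32 mm in diameter, 66 mm long, lying along the feeder's y. Origin at its centre. It waits on the ramp behind the apron (feeder x -71, z 61 mm); once the lid is up it rolls out by itself in about a second and rests against the tray's lip (x about -154, z about 39 mm).
- flange: Loose round aluminium flange housing, 80 mm wide, 48 mm high, at the left. Bystander. Origin at its underside.
- block: Loose aluminium block on a round foot 64 mm wide, 68 mm high, standing between the feeders. Bystander. Origin at its underside.
- bolt: Loose steel bolt standing on its head, 26 mm wide, 65 mm high, between the feeders. Bystander. Origin at its underside.
- screwdriver: Loose screwdriver 150 to 200 mm long, lying on the table before the feeders. Bystander.
- wrench: Loose wrench 150 to 200 mm long, lying on the table before the feeders. Bystander.
- tin: Loose round tin with a white cap, 70 mm wide, 60 mm high, at the right. Bystander. Origin at its underside.

How it is judged:
By the outcome, as a careful person would: the job done as asked, in the order asked, and still so for the second after the job is handed in, with the robot touching nothing.
It also fails if it takes over 38 s, if anything falls off the work surface, if the arm or the gripper's body presses on something with over 40 N, if the wrist force passes 120 N, or if a joint passes its speed limit or range.

## Working session

There is one attempt and no reset: what is moved stays moved. The work goes in short steps, Python scripts to look and compute and a tool call to move; the robot and the scene stay as the last step left them, time stands still between calls to the robot, and variables do not carry over. Pictures are saved under pics/ and viewed, at most 10 in all, crops included, and the job is handed in when it is done.

Besides the shell and the picture viewer there is one more tool, called after "Request:" by a JSON object that holds its "op" and its "data". arm_command: Moves the arm, as the interface text tells. Shifts and turns lie within -1 to 1; 1 stands for 25 cm of shift or pi/2 rad of turn. Its arguments: {"type":"object","properties":{"commands":{"type":"array"},"squeeze":{"type":"number"}},"required":["commands"]}

```bash
mkdir -p pics
python3 - <<'E'
from station import get_state, viewer, job, recognise
import cv2,numpy as np
s=get_state();print(s['time'],s['tcp_pos'],s['orientation'],s['finger_gap'])
for c in('scene','top'):
    im=viewer.camera(c);cv2.imwrite(f'pics/{c}0.png',im[:,:,::-1])
    k=viewer.get_calibration(c);print(c,np.round(k['extrinsics'],3).tolist(),k['mtx'].tolist())
    for q in('wide_pad_top','narrow_pad_top','feeder_wide','feeder_narrow','wide_lid','wide_lever'):
        print(q,[(np.round(r['at']).tolist(),round(r['confidence'],2)) for r in recognise(q,c)][:3])
E
```

```text
0.0 [0.18036167 0.70130903 0.21573139] [-0.39424572 -3.11654691  0.00354414] 0.999484151165542
scene [[0.222, 0.672, -0.706, 1.277], [0.975, -0.16, 0.155, -0.153], [-0.009, -0.723, -0.691, 0.808], [0.0, 0.0, 0.0, 1.0]] [[406.0461662650682, 0.0, 273.45273627167745], [0.0, 406.0461662650682, 208.16509694897985], [0.0, 0.0, 1.0]]
wide_pad_top [([365.0, 166.0], 0.61)]
narrow_pad_top [([211.0, 218.0], 0.72), ([183.0, 266.0], 0.35)]
feeder_wide [([357.0, 227.0], 0.68)]
feeder_narrow [([184.0, 265.0], 0.77)]
wide_lid []
wide_lever [([361.0, 167.0], 0.56)]
top [[0.005, -0.998, 0.063, 0.517], [-1.0, -0.005, 0.003, -0.014], [-0.003, -0.063, -0.998, 1.174], [0.0, 0.0, 0.0, 1.0]] [[406.97132149835863, 0.0, 278.53181123566515], [0.0, 406.97132149835863, 210.5455753627956], [0.0, 0.0, 1.0]]
wide_pad_top [([176.0, 242.0], 0.82)]
narrow_pad_top [([324.0, 235.0], 0.66), ([172.0, 232.0], 0.28)]
feeder_wide [([201.0, 206.0], 0.91)]
feeder_narrow [([356.0, 199.0], 0.71), ([362.0, 181.0], 0.39)]
wide_lid [([198.0, 188.0], 0.72)]
wide_lever [([174.0, 239.0], 0.75)]
```

View pics/top0.png

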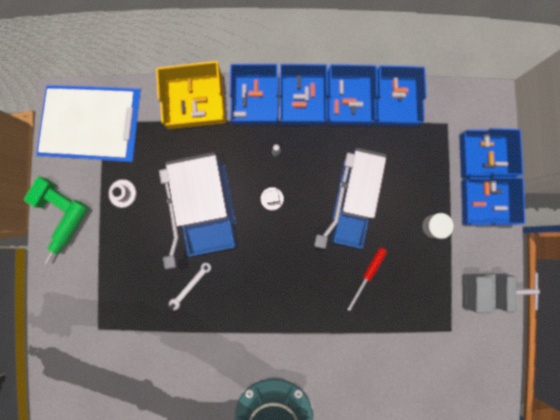

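View pics/scene0.png

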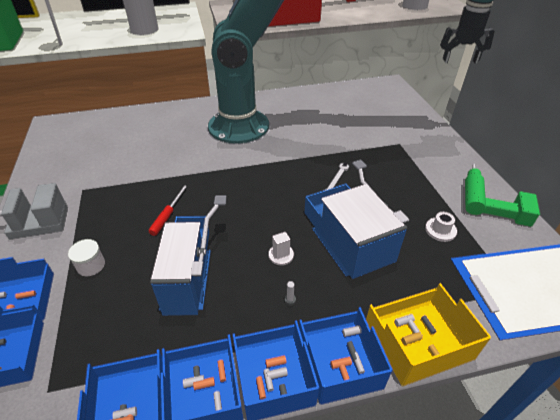

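The top view shows the wide feeder at the left, with its lid around (197,190) and its pad around (169,262). The wrench lies just in front of it at about (190,285). In the scene view the pad is around (361,164). I'll zoom in to fit the feeder's pose.

Run:
```python
import cv2,numpy as np
a=cv2.imread('pics/top0.png')[140:290,140:260];b=cv2.imread('pics/scene0.png')[145:285,295:415]
A=cv2.resize(a,None,fx=3.3,fy=3.3,interpolation=2);B=cv2.resize(b,None,fx=3.3,fy=3.3,interpolation=2)
B=cv2.copyMakeBorder(B,0,A.shape[0]-B.shape[0],0,0,0)
cv2.imwrite('pics/z.png',np.hstack([A,B]))
```

```text
(no output)
```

View pics/z.png

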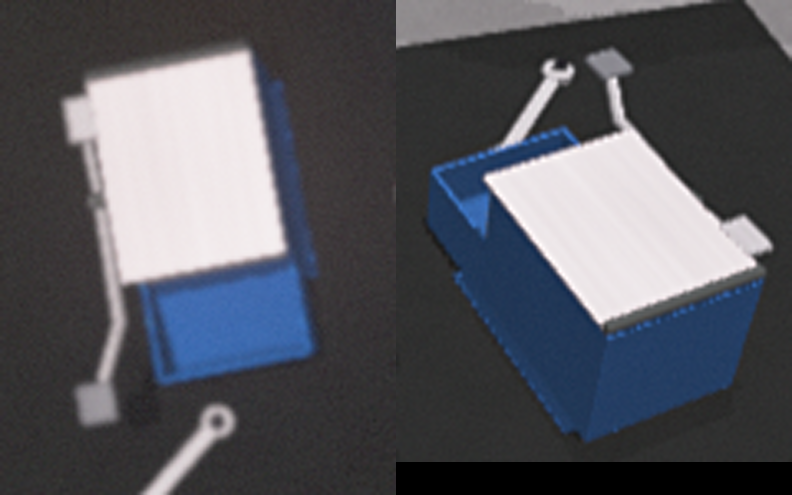

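```bash
cat > h.py <<'E'
import cv2,numpy as np
from station import get_state, viewer, job, recognise
from scipy.spatial.transform import Rotation as R
def proj(P,c,k=None):
    k=k or viewer.get_calibration(c);E=np.linalg.inv(k['extrinsics'])
    return cv2.projectPoints(np.float64(P),cv2.Rodrigues(E[:3,:3])[0],E[:3,3],np.float64(k['mtx']),np.float64(k['distortion']))[0][:,0]
E
python3 - <<'E'
from h import *
from scipy.optimize import least_squares
kt=viewer.get_calibration('top');ks=viewer.get_calibration('scene')
T=np.array([[96,404],[160,383],[313,352],[123,283],[287,253],[88,78],[247,45]])/3.3+[140,140]
S=np.array([[213,63],[172,128],[38,168],[230,131],[89,178]])/3.3+[295,145]
def pts(p):
    w=p[3]
    F=np.array([[-.18,.105,.115],[-.174,.065,.062],[-.174,-.065,.062],[-.09,w,.124],[-.09,-w,.124],[.076,w,.124],[.076,-w,.124]])
    c,s=np.cos(p[2]),np.sin(p[2])
    return F@np.array([[c,-s,0],[s,c,0],[0,0,1]]).T+[p[0],p[1],0]
f=lambda p:np.r_[(proj(pts(p),'top',kt)-T).ravel(),(proj(pts(p)[:5],'scene',ks)-S).ravel()]
r=least_squares(f,[.6,.19,.15,.065],loss='soft_l1')
print(r.x,np.round(f(r.x).reshape(-1,2),1).tolist());print(pts(r.x)[0])
s=get_state();M=R.from_rotvec(s['orientation']).as_matrix();print(M.round(3));print(M.T@(pts(r.x)[0]-s['tcp_pos']))
E
```

```text
[0.6455515  0.20611375 0.19407277 0.06482501] [[0.1, -0.5], [-0.3, -0.2], [-0.3, 0.5], [-0.0, -0.6], [-1.0, -0.8], [0.1, -0.4], [-0.1, 0.1], [-0.2, -0.5], [-1.3, -0.5], [-1.5, 0.1], [0.8, -0.6], [-0.5, -0.9]]
[0.44868069 0.27442835 0.115     ]
[[-0.968  0.249  0.   ]
 [ 0.249  0.968  0.   ]
 [-0.     0.    -1.   ]]
[-0.36616102 -0.34745403  0.10192765]
```

Request:
{"op": "arm_command", "data": {"commands": [-0.1,-0.1,0,0,0,-0.04,0,-0.24,-0.23,0,0,0,-0.08,0,-0.38,-0.36,0,0,0,-0.13,0,-0.52,-0.49,0,0,0,-0.18,0,-0.66,-0.62,0,0,0,-0.23,0,-0.8,-0.75,0,0,0,-0.283,0,-0.84,-0.78,0,0,0,-0.283,0,-0.84,-0.78,0,0,0,-0.283,0]}}

```text
time: 1.7
tcp_pos: [0.3361, 0.4609, 0.2172]
orientation: [-0.298, 3.127, 0.001]
contact_force: [-1.2, 0.4, -0.4]
finger_gap: 0.004
finger_force: 0.0
```

```bash
cat >> h.py <<'E'
def F2W(x,y,z):
    c,s=np.cos(.194),np.sin(.194);return np.array([.6456+c*x-s*y,.2061+s*x+c*y,z])
def st(x,y,z):
    s=get_state();M=R.from_rotvec(s['orientation']).as_matrix()
    yaw=.194+np.pi;D=np.array([[np.cos(yaw),-np.sin(.194),0],[np.sin(yaw),np.cos(.194),0],[0,0,-1]])
    print(s['time'],s['tcp_pos'].round(4),s['contact_force'].round(2),s['finger_gap'].round(2))
    print('units',(M.T@(F2W(x,y,z)-s['tcp_pos'])/.25).round(3),(R.from_matrix(M.T@D).as_rotvec()/(np.pi/2)).round(3))
E
python3 -c "
from h import *
st(-.181,.106,.158)"
```

```text
Traceback (most recent call last):
  File "h.py", line 12, in st
    print(s['time'],s['tcp_pos'].round(4),s['contact_force'].round(2),s['finger_gap'].round(2))
                                                                      ^^^^^^^^^^^^^^^^^^^^^
AttributeError: 'float' object has no attribute 'round'
```

```bash
sed -i "s/s\['finger_gap'\].round(2)/s['finger_gap']/" h.py; python3 -c "
from h import *
st(-.181,.106,.158)"
```

```text
1.7 [0.3361 0.4609 0.2172] [-1.25  0.37 -0.35] 0.004081266697267908
units [-0.297 -0.814  0.236] [ 0.     0.    -0.002]
```

Request:
{"op": "arm_command", "data": {"commands": [-0.06,-0.16,0,0,0,0,0,-0.12,-0.33,0,0,0,0,0,-0.18,-0.5,0,0,0,0,0,-0.24,-0.66,0,0,0,0,0,-0.297,-0.814,0.05,0,0,0,0,-0.297,-0.814,0.14,0,0,0,0,-0.297,-0.814,0.14,0,0,0,0,-0.297,-0.814,0.14,0,0,0,0]}}

```text
time: 2.7
tcp_pos: [0.447, 0.2779, 0.1824]
orientation: [-0.307, 3.126, 0.002]
contact_force: [0.5, 0.1, 0.8]
finger_gap: 0.004
finger_force: 0.0
```

Run:
```python
from h import *
st(-.181,.106,.125)
ims=[]
for c in('scene','top','wrist'):
    im=viewer.camera(c)[:,:,::-1];P=[F2W(-.18,.105,.115),get_state()['tcp_pos']]
    p=proj(P,c);print(c,p.round(1).tolist())
    if c=='scene': im=im[110:250,280:460]
    if c=='top': im=im[180:320,90:270]
    ims.append(cv2.resize(im,(400,300)))
    cv2.imwrite('pics/h1.png',np.vstack([np.hstack(ims[:2]),np.hstack([ims[2],0*ims[2]])])) if c=='wrist' else 0
```

```text
2.7 [0.447  0.2779 0.1824] [0.52 0.09 0.78] 0.003740231959935373
units [ 0.    -0.011  0.23 ] [0.001 0.    0.001]
scene [[359.3, 163.6], [363.7, 142.9]]
top [[169.2, 261.9], [160.6, 264.1]]
wrist [[277.2, 215.4], [281.7, 257.1]]
```

View pics/h1.png

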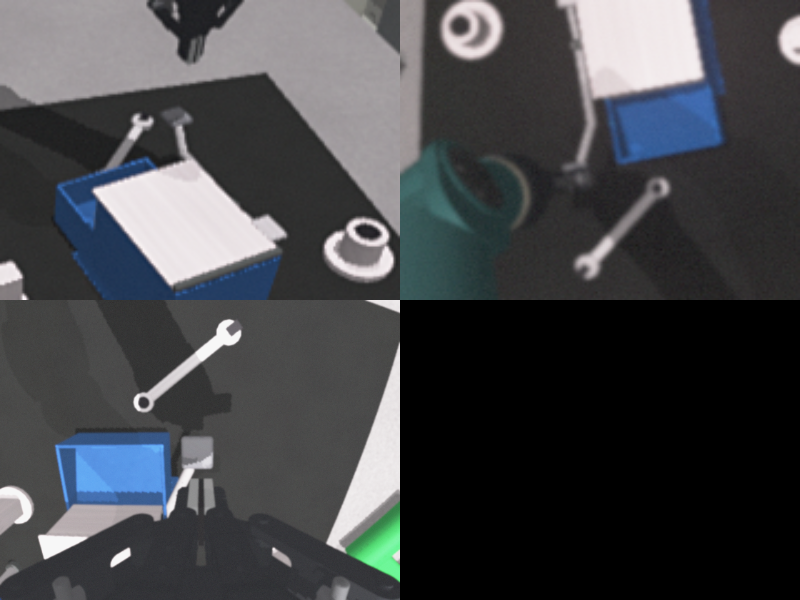

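Request:
{"op": "arm_command", "data": {"commands": [0,-0.011,0.07,0,0,0,0,0,-0.011,0.14,0,0,0,0,0,-0.011,0.19,0,0,0,0,0,-0.011,0.21,0,0,0,0,0,-0.011,0.23,0,0,0,0,0,-0.011,0.25,0,0,0,0,0,-0.011,0.26,0,0,0,0,0,-0.011,0.26,0,0,0,0]}}

```text
time: 3.85
tcp_pos: [0.4478, 0.2727, 0.1168]
orientation: [0.302, -3.127, 0.0]
contact_force: [1.0, 0.9, -0.8]
finger_gap: -0.0
finger_force: 0.0
```

Run:
```python
from h import *
st(-.178,.106,.071)
ims=[]
for c in('scene','wrist'):
    im=viewer.camera(c)[:,:,::-1]
    if c=='scene': im=im[100:250,280:480]
    ims.append(cv2.resize(im,(400,300)))
cv2.imwrite('pics/h2.png',np.hstack(ims))
```

```text
3.85 [0.4478 0.2727 0.1168] [ 1.05  0.9  -0.85] -8.213517934050521e-05
units [-0.013  0.01   0.183] [-0.    -0.    -0.001]
```

View pics/h2.png

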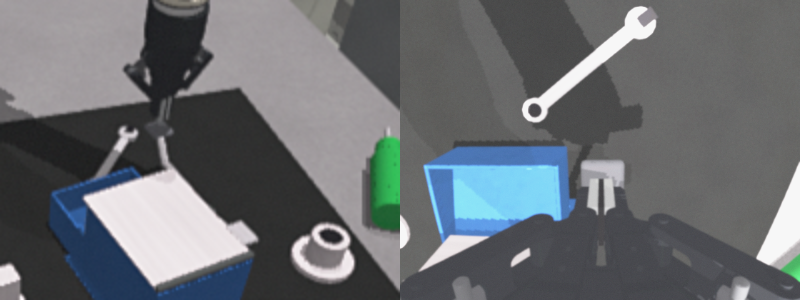

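Request:
{"op": "arm_command", "data": {"commands": [0,0.005,0.02,0,0,0,0,0,0.005,0.04,0,0,0,0,0,0.005,0.06,0,0,0,0,-0.005,0.005,0.08,0,0,0,0,-0.005,0.005,0.1,0,0,0,0,-0.01,0.005,0.12,0,0,0,0,-0.01,0.005,0.14,0,0,0,0,-0.013,0.005,0.16,0,0,0,0,-0.013,0.005,0.18,0,0,0,0,-0.013,0.005,0.18,0,0,0,0]}}

```text
time: 5.2
tcp_pos: [0.4509, 0.2745, 0.0715]
orientation: [0.302, -3.127, 0.0]
contact_force: [-2.9, -1.0, 2.4]
finger_gap: -0.001
finger_force: 1.3
```

Run:
```python
from h import *
st(-.178,.106,.071)
ims=[]
for c in('scene','wrist'):
    im=viewer.camera(c)[:,:,::-1]
    if c=='scene': im=im[100:250,280:480]
    ims.append(cv2.resize(im,(400,300)))
cv2.imwrite('pics/h3.png',np.hstack(ims))
```

```text
5.2 [0.4509 0.2745 0.0715] [-2.88 -0.96  2.44] -0.001054576507346457
units [0.001 0.005 0.002] [-0.    -0.    -0.001]
```

View pics/h3.png

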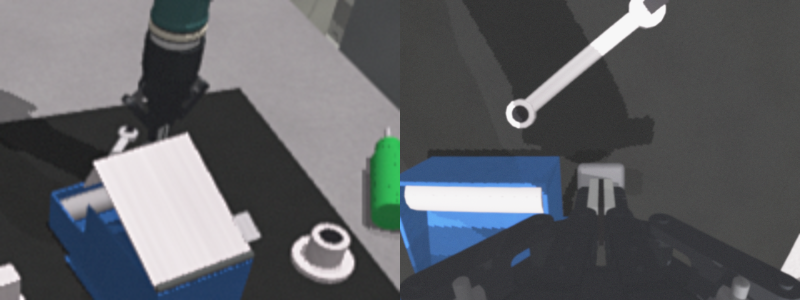

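The lid is up and the bush is in the tray area. I'll press on until the lever reaches its stop, then hold it there.

Request:
{"op": "arm_command", "data": {"commands": [-0.002,0,0.01,0,0,0,0,-0.002,0,0.02,0,0,0,0,-0.002,0,0.03,0,0,0,0,-0.002,0,0.03,0,0,0,0]}}

```text
time: 5.8
tcp_pos: [0.4517, 0.2748, 0.0643]
orientation: [-0.302, 3.126, 0.0]
contact_force: [-0.8, -1.2, 1.8]
finger_gap: -0.003
finger_force: 1.2
```

Request:
{"op": "arm_command", "data": {"commands": [0,0,0.01,0,0,0,0,0,0,0.02,0,0,0,0,0,0,0.03,0,0,0,0,0,0,0.03,0,0,0,0]}}

```text
time: 6.3
tcp_pos: [0.4521, 0.2752, 0.0569]
orientation: [-0.302, 3.126, 0.001]
contact_force: [1.5, -0.8, 2.1]
finger_gap: 0.001
finger_force: 1.0
```

Request:
{"op": "arm_command", "data": {"commands": [0,0,0.01,0,0,0,0,0,0,0.02,0,0,0,0,0,0,0.03,0,0,0,0,0,0,0.03,0,0,0,0]}}

```text
time: 6.8
tcp_pos: [0.4509, 0.2749, 0.0491]
orientation: [0.303, -3.126, -0.0]
contact_force: [0.4, 1.4, 2.7]
finger_gap: -0.002
finger_force: 0.9
```

Run:
```python
from h import *
st(-.178,.106,.071)
ims=[]
for c in('scene','wrist'):
    im=viewer.camera(c)[:,:,::-1]
    if c=='scene': im=im[100:250,280:480]
    ims.append(cv2.resize(im,(400,300)))
cv2.imwrite('pics/h4.png',np.hstack(ims))
```

```text
6.8 [0.4509 0.2749 0.0491] [0.42 1.43 2.67] -0.0017180732587515051
units [ 0.001  0.004 -0.087] [ 0.    -0.    -0.001]
```

View pics/h4.png

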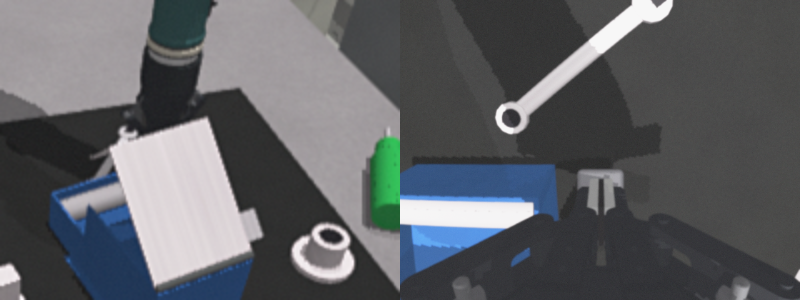

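Request:
{"op": "arm_command", "data": {"commands": [-0.002,0,0.01,0,0,0,0,-0.003,0,0.02,0,0,0,0,-0.003,0,0.025,0,0,0,0,-0.003,0,0.025,0,0,0,0]}}

```text
time: 7.4
tcp_pos: [0.4518, 0.2751, 0.0457]
orientation: [-0.302, 3.127, 0.001]
contact_force: [-4.3, -1.6, 26.8]
finger_gap: -0.003
finger_force: 13.6
```

Run:
```python
from h import *
for a in (.5,.6,.65,.7,.77,.85):
    L=.167;P=[F2W(.076-L*np.cos(a),y,.124+L*np.sin(a)) for y in(-.065,.065)];print(a,proj(P,'scene').round(0).tolist())
```

```text
0.5 [[328.0, 178.0], [375.0, 164.0]]
0.6 [[330.0, 175.0], [378.0, 161.0]]
0.65 [[332.0, 174.0], [380.0, 160.0]]
0.7 [[333.0, 173.0], [381.0, 159.0]]
0.77 [[335.0, 172.0], [384.0, 158.0]]
0.85 [[338.0, 171.0], [387.0, 157.0]]
```

The lever is on its stop: the force rose to 27 N and the lid angle is about 0.77. I'll ease off slightly, hold, and check the bush.

Request:
{"op": "arm_command", "data": {"commands": [0,0,-0.005,0,0,0,0,0,0,-0.005,0,0,0,0,0,0,-0.005,0,0,0,0,0,0,-0.005,0,0,0,0,0,0,-0.005,0,0,0,0,0,0,-0.005,0,0,0,0]}}

```text
time: 8.15
tcp_pos: [0.4517, 0.2751, 0.046]
orientation: [0.303, -3.127, -0.001]
contact_force: [-4.1, -0.6, 18.1]
finger_gap: 0.002
finger_force: 9.2
```

Run:
```python
from h import *
st(-.181,.106,.071)
ims=[]
for i,c in enumerate(['wrist']*8):
    im=viewer.camera(c)[:,:,::-1]
    if i in(0,7): ims.append(cv2.resize(im,(400,300)))
print(np.abs(ims[0][150:250,:160].astype(int)-ims[1][150:250,:160]).mean())
im=viewer.camera('top')[:,:,::-1]
cv2.imwrite('pics/h5.png',np.hstack([ims[1],cv2.resize(im[150:300,120:320],(400,300))]))
print(proj([F2W(-.154,y,.039) for y in(-.058,.058)],'wrist'),get_state()['contact_force'])
```

```text
8.15 [0.4517 0.2751 0.046 ] [-4.06 -0.57 18.06] 0.0016940936591531243
units [ 0.016  0.004 -0.1  ] [ 0.    -0.    -0.001]
1.1238125
[[ -7.00294512 285.36380944]
 [192.21448087 291.15117949]] [-3.46543433 -0.56789436 18.38630735]
```

View pics/h5.png

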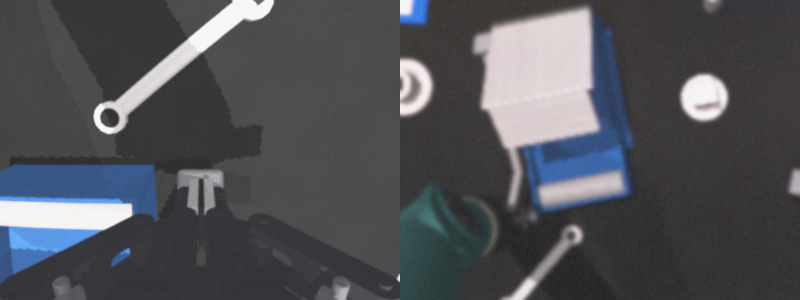

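The bush is at rest against the lip. Now I'll ease the lever up at about 20 mm/s.

Request:
{"op": "arm_command", "data": {"commands": [0,0,-0.008,0,0,0,0,0,0,-0.018,0,0,0,0,0.001,0,-0.028,0,0,0,0,0.002,0,-0.038,0,0,0,0,0.003,0,-0.048,0,0,0,0,0.004,0,-0.058,0,0,0,0,0.005,0,-0.068,0,0,0,0,0.006,0,-0.078,0,0,0,0,0.007,0,-0.088,0,0,0,0,0.008,0,-0.098,0,0,0,0,0.009,0,-0.108,0,0,0,0,0.01,0,-0.118,0,0,0,0]}}

```text
time: 10.1
tcp_pos: [0.4496, 0.2741, 0.0741]
orientation: [-0.302, 3.127, -0.0]
contact_force: [-2.0, -1.8, 2.3]
finger_gap: -0.001
finger_force: 1.3
```

Request:
{"op": "arm_command", "data": {"commands": [0,0,-0.01,0,0,0,0,0,0,-0.02,0,0,0,0,0.001,0,-0.03,0,0,0,0,0.002,0,-0.04,0,0,0,0,0.003,0,-0.05,0,0,0,0,0.004,0,-0.06,0,0,0,0,0.005,0,-0.07,0,0,0,0,0.006,0,-0.08,0,0,0,0,0.007,0,-0.09,0,0,0,0,0.008,0,-0.1,0,0,0,0,0.008,0,-0.108,0,0,0,0,0.008,0,-0.116,0,0,0,0]}}

```text
time: 11.6
tcp_pos: [0.4462, 0.2736, 0.1026]
orientation: [0.303, -3.124, 0.002]
contact_force: [0.3, 0.1, 0.5]
finger_gap: -0.002
finger_force: 0.0
```

Request:
{"op": "arm_command", "data": {"commands": [0,0,-0.008,0,0,0,0,0,0,-0.016,0,0,0,0,0,0,-0.024,0,0,0,0,0,0,-0.032,0,0,0,0,0,0,-0.04,0,0,0,0,0,0,-0.048,0,0,0,0,0,0,-0.056,0,0,0,0,0,0,-0.064,0,0,0,0,0,0,-0.072,0,0,0,0,0,0,-0.08,0,0,0,0,0,0,-0.09,0,0,0,0,0,0,-0.1,0,0,0,0]}}

```text
time: 13.1
tcp_pos: [0.4476, 0.274, 0.1281]
orientation: [-0.302, 3.127, 0.0]
contact_force: [-0.3, 0.1, 0.5]
finger_gap: -0.002
finger_force: 0.0
```

Request:
{"op": "arm_command", "data": {"commands": [0,0,-0.06,0,0,0,0,0,0,-0.16,0,0,0,0,0,0.0,-0.3,0,0,0,0,0,0.15,-0.4,0,0,0,0,0,0.3,-0.4,0,0,0,0,0,0.45,-0.4,0,0,0,0,0,0.5,-0.4,0,0,0,0,0,0.5,-0.4,0,0,0,0,0,0.5,-0.4,0,0,0,0]}}

```text
time: 14.22
tcp_pos: [0.4243, 0.3945, 0.2278]
orientation: [0.299, -3.127, 0.003]
contact_force: [0.3, 0.3, -0.3]
finger_gap: 0.0
finger_force: 0.0
```

Run:
```python
from h import *
st(-.181,.106,.071)
a=viewer.camera('scene')[:,:,::-1];b=viewer.camera('top')[:,:,::-1]
cv2.imwrite('pics/h6.png',np.hstack([cv2.resize(a[130:280,270:470],(400,300)),cv2.resize(b[150:300,120:320],(400,300))]))
o=cv2.imread('pics/scene0.png');print(np.abs(a.astype(int)-o)[180:270,330:400].mean())
```

```text
14.225 [0.4243 0.3945 0.2278] [ 0.3   0.27 -0.31] 0.00015485220180849122
units [-0.001 -0.485  0.628] [-0.001 -0.    -0.002]
1.8371957671957673
```

View pics/h6.png

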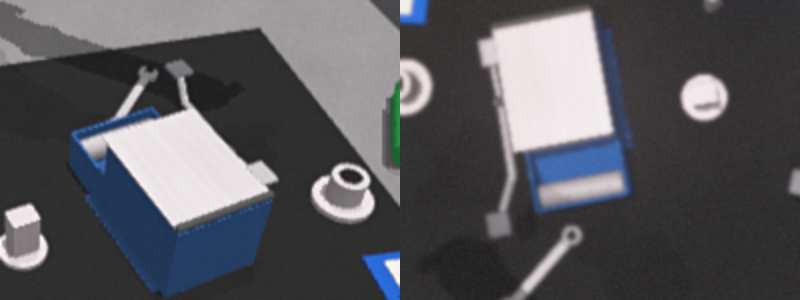

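The lid is shut again and matches the first picture. The bush lies against the tray's lip and the arm is clear.

```bash
python3 -c "
from station import job
print(job.job_done())"
```

```text
the job is handed in; nothing more can be done
None
```

The job is handed in at about 14 s: the wide feeder's lever was pressed to its stop, the bush rolled out and rests against the tray's lip, the lid was eased shut at about 0.3 rad/s, and the arm is clear.

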